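# Load a ceramic tile into the corner nest of a drawdown board

### The arm

A 7-joint arm with a two-finger parallel gripper is mounted at the origin on the work surface. World frame = base frame: x ahead of the robot, y to its left, z up, the work surface at z = 0. Lengths are in m, angles in rad, forces in N, time in s.
With the tool pointing down it reaches from about 0.4 to 0.875 m from the base axis. Payload 6.5 kg.
Tool frame: the origin (TCP) lies at the very end of the fingers, on their centre line; the grasp point (between the pads) lies 19 mm behind it (r.grip_depth is the distance from the TCP to the grasp point, in m); x points along the fingers, y is the direction in which the jaws open and shut, and the axes are right-handed (so a half turn about x gives the same grasp; the last joint's range is limited). The gripper opens to 88 mm and grips with 3 to 60 N. Pads are 18 mm wide; open, the fingers measure 123 mm over their backs; the gripper's body (75 mm by 187 mm) begins 45 mm behind the grasp point.
Start: joints at [1.157, 0.536, -0.004, 1.538, 0.003, 1.067, -0.071], TCP at [0.222, -0.611, 0.239] pointing down, gripper open.
Joint ranges: [-2.7, 2.7], [-0.37, 2.16], [-1.27, 1.26], [0.24, 2.4], [-1.31, 4.45], [0.19, 1.91], [-2.76, 2.76]. Speed limits (rad/s): [2.39, 2.39, 3.14, 3.14, 3.14, 3.14, 3.14].

### API

Orientations are given as a unit quaternion [x, y, z, w].
In Python, from station import status, viewer, workorder, r gives the robot as it stands.
- The arm moves only by the tool apply_moves, never from a script. Its argument "moves" is a list of rows, each an object of numbers: "x", "y", "z": the shift along the tool's x, y, z in m; "twist": the turn about the tool's x in degrees; "claw": the gripper's target within -1 to 1 (fully open at 1, half-way at 0, shut at -1). A call has 1 to 20 rows; each row shifts and turns the commanded pose from where the row before left it, along the tool's axes as they then stand; what a row does not reach is not made up. A row lasts 1/10 s, in which the tool goes at most 50 mm and 8.59 degrees, less where a joint would pass 70% of its speed; a pose out of reach is approached as far as the arm can. A call is refused whole if a number of a shift passes 0.05 or a number of a turn 8.59, either way. A call with a gripper value outside its range is refused whole. The fingers move at their own pace and stop on an object; the grip force is fixed at half the most. Time passes only in rows, so rows that do not move let the fingers close. It gives the time, the measured TCP pose, the force and the opening at its end, in the units of the state.
- status.read_state(): the state, without advancing time (a new reading comes with each control period).
- viewer.camera(name): name is "scene" or "top"; returns the picture (384x512x3 uint8, red, green, blue); there is no depth.
- viewer.camera_model(name): a dict with "camera_matrix" (3x3 intrinsics, pixels), "dist" ([k1, k2, p1, p2, k3] as OpenCV has them; the pictures are not rectified), "R" (3x3) and "t" (3): a world point X has camera coordinates R X + t. Camera axes: x right, y down, z forward; pixel columns grow to the right and rows downward; lengths in m; the calibration is good to about 2 mm. A picture is of the moment at which its call begins. camera_model takes no time and is no camera call.
- workorder.close_job(): hands the job in, once; it reports no verdict.
The state is a dict: "clock": time; "joints": joint angles; "joint_velocities": joint speeds; "joint_efforts": joint torques, N m; "eef_pos": TCP position; "eef_rot": TCP orientation; "wrist_force": force on the tool from outside, world axes, zero at the start; "wrist_torque": the same for the moment, N m; "opening": finger opening in m.
Only numpy, scipy, OpenCV 4.12 (cv2) and the standard library are available. Lean on these libraries where they do the work, as an engineer would, in place of code of your own. Each camera call takes 0.05 s, during which the arm holds its last target. There are 200 camera calls.

### The job

On the black drawdown board, push the loose white tile flat against the long aluminium guide rail, and then slide it along the rail into the corner nest until it butts against the end stop, flush with both rail and stop. Then push the upright pin of the steel keeper round until its arm lies straight out over the tile, and leave everything clear. Only push with the fingertips: nothing is to be gripped or lifted, the keeper stays open until the tile is home, and the other things on and around the board stay where they are.

Things in the scene. Friction and masses are not known exactly. Their poses are not given: they have to be found in the camera images.
- board: drawdown (film-casting) board, fixed: black bed 190 x 340 mm, its top 22 mm above the table. Origin: centre of its underside, on the table. Its x axis points across the board towards the guide rail, its y axis along the rail towards the nest. The rail (14 mm wide, 14 mm above the bed, y = -160 to +160 mm) has its inner face at x = +66 mm
- nest_home (a point): where the tile's origin lies when home (axes as the board's): board x = 43.5, y = 80 mm, on the bed's top. The nest: end stop, 8 mm above the bed, inner face 30 mm to +y of here; rail face 22.5 mm to +x; cheek, 7 mm above the bed, 12 mm wide, inner face 26.5 mm to -x, from 15 mm on the -y side of here to the end stop. So it is 49 mm wide, open only to -y
- tile: white ceramic tile, loose, 45 x 60 x 10 mm, about 0.1 kg, lying on the bed. Origin: centre of its underside; its x axis runs along the 45 mm side, its y axis along the 60 mm side, which goes along the rail
- keeper (a joint): steel keeper: a flat arm on a vertical hinge in the end stop, 12 to 16 mm above the bed (2 mm clear of the tile); dark pivot cap up to 22 mm above the bed. 0 rad: open, arm along the board's -x; grows anticlockwise seen from above; 1.57 rad: closed, at a hard stop, arm along -y over the tile. Light friction (0.7 N at the pin): it stays where left
- keeper_pivot (a point): the keeper's hinge axis at the height of the bed's top: board x = 43.5 mm, y = 120 mm
- keeper_pin (a point): the keeper's upright pin, 12 mm in diameter, standing on the arm 45 mm from the hinge axis, 16 to 42 mm above the bed; this point is on its axis, half-way up the pin, 51 mm above the table
- applicator: bystander: steel film applicator, 30 x 80 x 30 mm, loose, standing on the near side of the bed by the nest. Origin: centre of its underside
- beaker: bystander: glass beaker, 52 mm across, 72 mm high, loose on the table. Origin: centre of its underside
- vial: bystander: small amber jar, 30 mm across, 62 mm high, loose on the table. Origin: centre of its underside
- petri: bystander: closed petri dish, 92 mm across, 17 mm high, loose on the table. Origin: centre of its underside
- tape: bystander: roll of paper tape lying flat, 64 mm across, 19 mm high, loose on the table. Origin: centre of its underside
- spatula: bystander: thin steel lab spatula, 170 mm long, 9 mm wide, lying loose on the table in front of the board
- weight: bystander: steel knob weight, 34 mm across, 50 mm high, loose on the table. Origin: centre of its underside
Things that resemble listed ones, but are neither listed nor needed, are in the scene too. Several things have the shape of the tile; the one meant has the colours described above.

How it is judged:
By the outcome, as a careful person would: the job done as asked, in the order asked, and still so for the second after the job is handed in, with the robot touching nothing.
It also fails if it takes over 64 s, if anything falls off the work surface, if the arm or the gripper's body presses on something with over 40 N, if the wrist force passes 120 N, or if a joint passes its speed limit or range.

## Working session

There is one attempt and no reset: what is moved stays moved. The work goes in short steps, Python scripts to look and compute and a tool call to move; the robot and the scene stay as the last step left them, time stands still between calls to the robot, and variables do not carry over. Pictures are saved under pics/ and viewed, about 8 in all and at most 12, crops included, and the job is handed in when it is done.

Besides the shell and the picture viewer there is one more tool, called after "Request:" as name(argument=value, ...) on one line, values as JSON. apply_moves: Moves the arm, as the interface text tells. Its arguments: {"type":"object","properties":{"moves":{"type":"array"}},"required":["moves"]}

```bash
mkdir -p pics; python3 - <<'E'
from station import status, viewer, r
import cv2, numpy as np
for n in("scene","top"):
    im=viewer.camera(n); np.save(f"pics/{n}0.npy",im)
    cv2.imwrite(f"pics/{n}0.png",cv2.resize(im[:,:,::-1],(800,600),interpolation=cv2.INTER_CUBIC))
    m=viewer.camera_model(n); print(n,{k:np.round(v,4).tolist() for k,v in m.items()}); print(-np.array(m["R"]).T@np.array(m["t"]))
s=status.read_state();print(s)
E
```

```text
scene {'camera_matrix': [[350.1667, 0.0, 254.7106], [0.0, 350.1667, 194.4414], [0.0, 0.0, 1.0]], 'dist': [0.0014, 0.0, 0.0, 0.0, 0.0], 'R': [[-0.7302, 0.6832, -0.0066], [0.5303, 0.5606, -0.636], [-0.4308, -0.4679, -0.7717]], 't': [0.4041, -0.2432, 1.0915]}
[0.89429614 0.37094893 0.69028086]
top {'camera_matrix': [[406.6921, 0.0, 257.7788], [0.0, 406.6921, 196.9472], [0.0, 0.0, 1.0]], 'dist': [-0.1375, 0.0, 0.0, 0.0, 0.0], 'R': [[0.0097, -0.9999, -0.0075], [-0.9861, -0.0083, -0.1661], [0.1661, 0.009, -0.9861]], 't': [-0.0237, 0.5248, 1.0913]}
[ 0.33645909 -0.02921833  1.1631281 ]
{'clock': 0.1, 'joints': array([ 1.15678609,  0.53712837, -0.00441411,  1.5387919 ,  0.00262625,
        1.06723618, -0.07116937]), 'joint_velocities': array([-0.00040417, -0.00123152, -0.0026745 , -0.00241732, -0.00121135,
       -0.00104946,  0.00023729]), 'joint_efforts': array([ 3.91990179e-03, -5.72078848e+01,  9.94610600e-01, -2.52235025e+01,
       -5.61589643e-02,  1.34777423e-02,  6.23303436e-05]), 'eef_pos': array([ 0.22132518, -0.61057356,  0.23789544]), 'eef_rot': array([-0.69628792, -0.12291429,  0.69658253, -0.1218523 ]), 'wrist_force': array([ 0.1251492 ,  0.05695449, -0.10336745]), 'wrist_torque': array([-0.00802097, -0.03186943,  0.03820575]), 'opening': 0.0879884417904243}
```

View pics/top0.png

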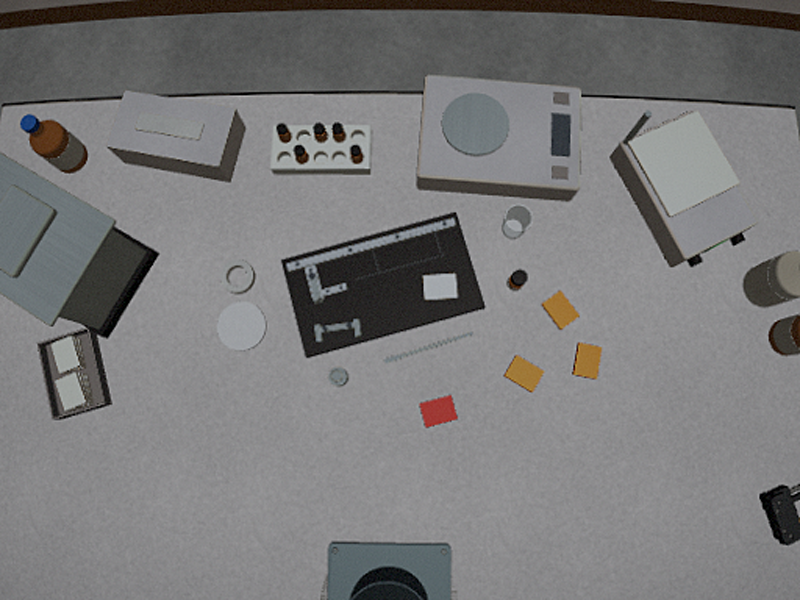

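View pics/scene0.png

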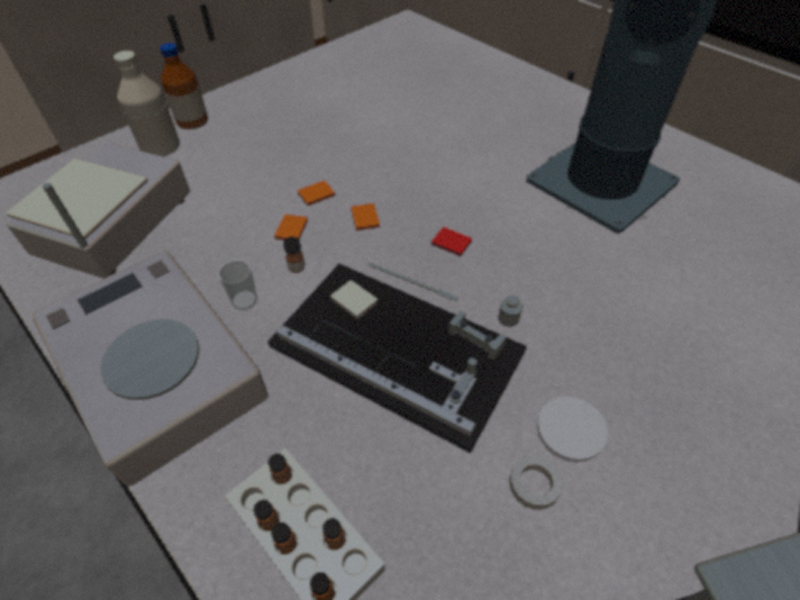

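The tile lookalikes, in 800x600 top-view pixels:
- White piece on the black bed at (440,287).
- Two white pieces in a tray at (65,352) and (70,390).
- Orange pieces at (560,310), (523,373) and (587,361).
- Red piece at (438,411).

The one on the bed is the only loose white one on the board, so it fits. Next I'll measure it and confirm with a crop.

```bash
cat > h.py <<'E'
import cv2, numpy as np
from station import status, viewer, r
def ray(n,uv,z):
    m=viewer.camera_model(n); R=np.array(m["R"]);t=np.array(m["t"])
    p=cv2.undistortPoints(np.float64(uv).reshape(-1,1,2),np.array(m["camera_matrix"]),np.array(m["dist"])).reshape(-1,2)
    d=np.c_[p,np.ones(len(p))]@R; c=-R.T@t
    return c+d*((z-c[2])/d[:,2])[:,None]
def proj(n,X):
    m=viewer.camera_model(n)
    return cv2.projectPoints(np.float64(X).reshape(-1,1,3),cv2.Rodrigues(np.array(m["R"]))[0],np.array(m["t"]),np.array(m["camera_matrix"]),np.array(m["dist"]))[0].reshape(-1,2)
def big(mask,roi):
    k=np.zeros_like(mask);x0,y0,x1,y1=roi;k[y0:y1,x0:x1]=mask[y0:y1,x0:x1]
    return max(cv2.findContours(k,cv2.RETR_EXTERNAL,cv2.CHAIN_APPROX_NONE)[0],key=cv2.contourArea)
def rect(n,c,z):
    P=ray(n,c.reshape(-1,2).astype(float),z)[:,:2]
    (cx,cy),(w,h),a=cv2.minAreaRect((P*1000).astype(np.float32))
    a=np.deg2rad(a)
    if w>h: a+=np.pi/2; w,h=h,w      # a: direction of short side
    if np.cos(a)<0: a+=np.pi
    return cx,cy,w,h,(a+np.pi)%(2*np.pi)-np.pi
E
python3 - <<'E'
from h import *
im=np.load("pics/top0.npy");g=im.max(2)
print(g[180:184,230:234].mean(), g[220,200],g[183,280])
dark=(g<70).astype(np.uint8)
dark=cv2.morphologyEx(dark,cv2.MORPH_CLOSE,np.ones((9,9)))
c=big(dark,(165,120,330,240)); print("board",rect("top",c,.022), cv2.boxPoints(cv2.minAreaRect(c)).tolist())
cv=cv2.convexHull(c);ap=cv2.approxPolyDP(cv,4,True).reshape(-1,2);print(ap.tolist(),ray("top",ap,.022).round(4).tolist())
w=((im.min(2)>120)).astype(np.uint8)
c=big(w,(262,168,298,198)); print("tile",rect("top",c,.032),cv2.boundingRect(c))
def crop(im,x0,y0,x1,y1,s): return cv2.resize(im[y0:y1,x0:x1,::-1],None,fx=s,fy=s,interpolation=cv2.INTER_CUBIC)
cv2.imwrite("pics/c1.png",crop(im,175,130,325,235,5))
sc=np.load("pics/scene0.npy")
cv2.imwrite("pics/c2.png",crop(sc,165,160,345,290,4))
E
```

```text
35.9375 31 172
board (574.3133544921875, 20.313766479492188, 189.47213745117188, 337.9403381347656, np.float64(0.28314312590802126)) [[178.56069946289062, 166.22079467773438], [292.9825439453125, 134.75479125976562], [310.1504821777344, 197.18362426757812], [195.7286376953125, 228.64962768554688]]
[[291, 136], [309, 197], [196, 228], [180, 166]] [[0.7105, -0.1143, 0.022], [0.5297, -0.1647, 0.022], [0.4383, 0.1548, 0.022], [0.6179, 0.208, 0.022]]
tile (567.841064453125, -84.64623260498047, 45.6106071472168, 59.356258392333984, np.float64(0.07671622510569165)) (271, 175, 22, 17)
```

View pics/c1.png

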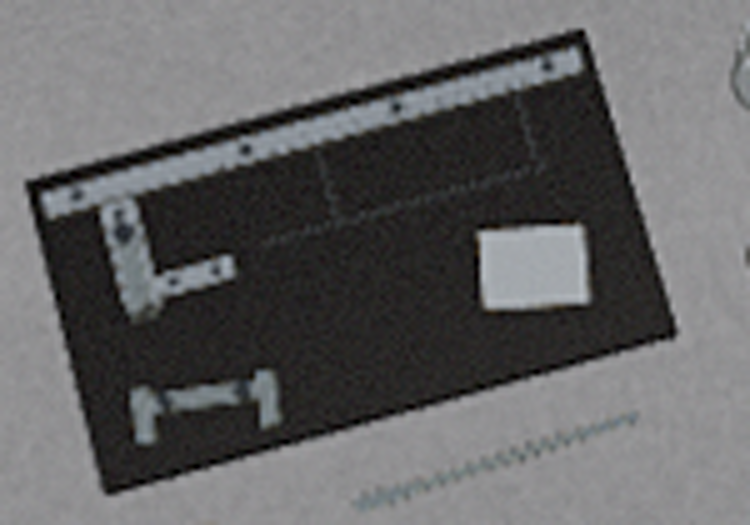

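View pics/c2.png

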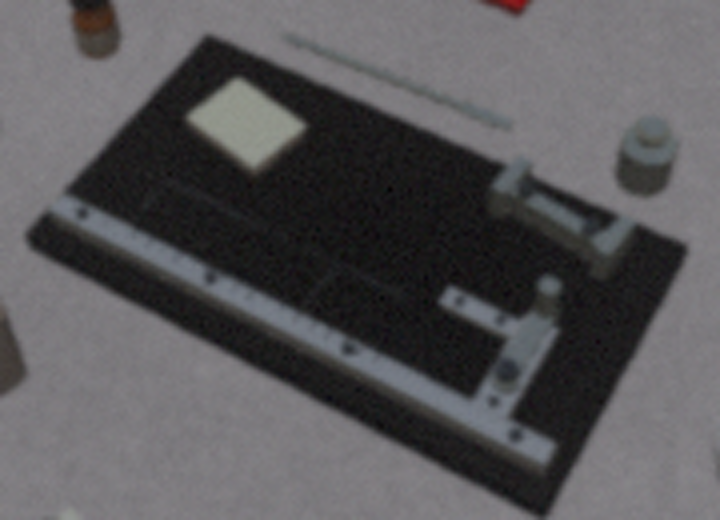

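The crops show the white tile at crop-1 (535,267), loose on the bed. The keeper is open, with its pin at crop-2 (548,292). The applicator is clear of the push paths. I'll cross-check the poses with the scene camera and work out the first move.

```bash
cat >> h.py <<'E'
from scipy.spatial.transform import Rotation as Ro
BC=np.array([.5743,.0203]);BA=.283
def b2w(x,y): c,s=np.cos(BA),np.sin(BA); return BC+np.array([c*x-s*y,s*x+c*y])/1000
def w2b(p): c,s=np.cos(BA),np.sin(BA); d=(np.array(p)[...,:2]-BC)*1000; return d@np.array([[c,-s],[s,c]])
def tool():
    s=status.read_state(); R=Ro.from_quat(s["eef_rot"]).as_matrix(); return s,R
def goto(x,y,z,yaw):
    "shift in present tool axes (before twist), and twist deg so tool y lies at board yaw (deg, mod 180)"
    s,R=tool(); d=np.r_[b2w(x,y),z]-s["eef_pos"]
    a=np.degrees(np.arctan2(R[1,1],R[0,1])-BA); e=(yaw-a+90)%180-90
    print("board xy",w2b(s["eef_pos"]).round(1),"z",s["eef_pos"][2].round(4),"yaw",a.round(1),"F",s["wrist_force"].round(1),"t",s["clock"],"open",s["opening"])
    print("tool shift mm",(R.T@d*1000).round(1),"twist",-e, "toolx",R[:,0].round(3),"j7",s["joints"][6].round(2))
E
python3 - <<'E'
from h import *
sc=np.load("pics/scene0.npy")
pts=np.array([[217.5,169.2],[336.7,221.2]]);print("scene near corners",w2b(ray("scene",pts,.022)).round(1),"expect -95,-170 / -95,170")
c=big((sc.min(2)>110).astype(np.uint8),(205,175,246,206)); t=rect("scene",c,.032);print("tile scene",w2b(np.array(t[:2])/1000).round(1),t)
print("tile top",w2b(np.array([.56784,-.08465])).round(1))
# pin tip
print("pin top scene",w2b(ray("scene",[[165+548/4,160+282/4]],.064)).round(1),"expect -1.5,120")
a=np.load("pics/top0.npy")
print("pin top, top cam",w2b(ray("top",[[175+146/5,130+308/5]],.064)).round(1))
print("stop/rail inner corner px",proj("top",[np.r_[b2w(66,110),.03]]),"rail ends",proj("top",[np.r_[b2w(66,-160),.036],np.r_[b2w(66,160),.036]]))
print("balance front",ray("top",[[267,122],[370,127]],0.0).round(3))
goto(-80,-99,.12,90)
E
```

```text
scene near corners [[ -90.8 -166. ]
 [ -93.3  167.8]] expect -95,-170 / -95,170
tile scene [ -35.8 -101.8] (568.3557739257812, -87.47786712646484, 43.430782318115234, 58.262149810791016, np.float64(0.07668764605824352))
tile top [-35.5 -99. ]
pin top scene [[ -1.9 118.3]] expect -1.5,120
pin top, top cam [[ -7.2 115. ]]
stop/rail inner corner px [[201.21929163 169.11518689]] rail ends [[291.62216786 143.81920864]
 [184.06791198 173.3059183 ]]
balance front [[ 0.761 -0.044  0.   ]
 [ 0.75  -0.356  0.   ]]
board xy [-515.1 -507.2] z 0.2379 yaw -86.3 F [ 0.1  0.1 -0.1] t 0.1 open 0.0879884417904243
tool shift mm [ 118.4 -379.  -460.7] twist 3.718732555081715 toolx [-0.001  0.001 -1.   ] j7 -0.07
```

Request:
apply_moves(moves=[{"y":-0.0237,"z":-0.0288,"claw":-1},{"y":-0.0237,"z":-0.0288,"claw":-1},{"y":-0.0237,"z":-0.0288,"claw":-1},{"y":-0.0237,"z":-0.0288,"claw":-1},{"y":-0.0237,"z":-0.0288,"claw":-1},{"y":-0.0237,"z":-0.0288,"claw":-1},{"y":-0.0237,"z":-0.0288,"claw":-1},{"y":-0.0237,"z":-0.0288,"claw":-1},{"y":-0.0237,"z":-0.0288,"claw":-1},{"y":-0.0237,"z":-0.0288,"claw":-1},{"y":-0.0237,"z":-0.0288,"claw":-1},{"y":-0.0237,"z":-0.0288,"claw":-1},{"y":-0.0237,"z":-0.0288,"claw":-1},{"y":-0.0237,"z":-0.0288,"claw":-1},{"y":-0.0237,"z":-0.0288,"claw":-1},{"y":-0.0237,"z":-0.0288,"claw":-1},{"twist":3.7,"claw":-1},{"claw":-1},{"claw":-1}])

```text
invalid input
```

```bash
python3 -c "
from h import *
goto(-80,-100,.026,90)"
```

```text
board xy [-515.1 -507.2] z 0.2379 yaw -86.3 F [ 0.1  0.1 -0.1] t 0.1 open 0.0879884417904243
tool shift mm [ 212.4 -377.8 -460.6] twist 3.718732555081715 toolx [-0.001  0.001 -1.   ] j7 -0.07
```

Request:
apply_moves(moves=[{"x":0,"y":-0.0237,"z":-0.0288,"twist":3.7,"claw":-1}])

```text
clock: 0.2
eef_pos: [0.2365, -0.5819, 0.238]
eef_rot: [-0.699, -0.097, 0.701, -0.098]
wrist_force: [-0.2, -0.1, -0.4]
opening: 0.0822
```

```bash
python3 -c "
from h import *
goto(-80,-100,.12,90)"
```

```text
board xy [-492.5 -483.9] z 0.238 yaw -90.4 F [-0.2 -0.1 -0.4] t 0.2 open 0.08216832063506119
tool shift mm [ 116.3 -387.1 -410. ] twist -0.4255967389894977 toolx [-0.003 -0.002 -1.   ] j7 -0.18
```

Request:
apply_moves(moves=[{"x":0,"y":-0.0242,"z":-0.0256,"twist":0,"claw":-1},{"x":0,"y":-0.0242,"z":-0.0256,"twist":0,"claw":-1},{"x":0,"y":-0.0242,"z":-0.0256,"twist":0,"claw":-1},{"x":0,"y":-0.0242,"z":-0.0256,"twist":0,"claw":-1},{"x":0,"y":-0.0242,"z":-0.0256,"twist":0,"claw":-1},{"x":0,"y":-0.0242,"z":-0.0256,"twist":0,"claw":-1},{"x":0,"y":-0.0242,"z":-0.0256,"twist":0,"claw":-1},{"x":0,"y":-0.0242,"z":-0.0256,"twist":0,"claw":-1},{"x":0,"y":-0.0242,"z":-0.0256,"twist":0,"claw":-1},{"x":0,"y":-0.0242,"z":-0.0256,"twist":0,"claw":-1},{"x":0,"y":-0.0242,"z":-0.0256,"twist":0,"claw":-1},{"x":0,"y":-0.0242,"z":-0.0256,"twist":0,"claw":-1},{"x":0,"y":-0.0242,"z":-0.0256,"twist":0,"claw":-1},{"x":0,"y":-0.0242,"z":-0.0256,"twist":0,"claw":-1},{"x":0,"y":-0.0242,"z":-0.0256,"twist":0,"claw":-1},{"x":0,"y":-0.0242,"z":-0.0256,"twist":0,"claw":-1},{"x":0,"y":0,"z":0,"twist":0,"claw":-1},{"x":0,"y":0,"z":0,"twist":0,"claw":-1}])

```text
clock: 2.0
eef_pos: [0.5254, -0.0923, 0.2383]
eef_rot: [-0.7, -0.1, 0.7, -0.1]
wrist_force: [-0.7, 0.4, -0.9]
opening: 0.0004
```

```bash
python3 -c "
from h import *
goto(-80,-100,.026,90)"
```

```text
board xy [-78.4 -94.4] z 0.2383 yaw -89.9 F [-0.7  0.4 -0.9] t 2.0 open 0.00035819370913850294
tool shift mm [212.3   5.6   1.4] twist 0.11123656262736858 toolx [-0.001 -0.    -1.   ] j7 -1.28
```

Request:
apply_moves(moves=[{"x":0.04,"y":0.005,"z":0.004,"twist":0,"claw":-1},{"x":0.04,"y":0,"z":0,"twist":0,"claw":-1},{"x":0.04,"y":0,"z":0,"twist":0,"claw":-1},{"x":0.04,"y":0,"z":0,"twist":0,"claw":-1},{"x":0.03,"y":0,"z":0,"twist":0,"claw":-1},{"x":0.015,"y":0,"z":0,"twist":0,"claw":-1},{"x":0,"y":0,"z":0,"twist":0,"claw":-1},{"x":0,"y":0,"z":0,"twist":0,"claw":-1}])

```text
clock: 2.8
eef_pos: [0.5237, -0.0994, 0.0346]
eef_rot: [0.7, 0.099, -0.7, 0.1]
wrist_force: [-0.3, -0.2, 0.7]
opening: 0.0005
```

```bash
python3 - <<'E'
from h import *
goto(12,-100,.027,90)
im=viewer.camera("top");cv2.imwrite("pics/c3.png",cv2.resize(im[130:235,175:325,::-1],None,fx=5,fy=5,interpolation=cv2.INTER_CUBIC))
E
```

```text
board xy [ -82.  -100.8] z 0.0346 yaw -90.0 F [-0.3 -0.2  0.7] t 2.8 open 0.00048612860848569234
tool shift mm [  7.7  -0.9 -94. ] twist -0.03626469932692089 toolx [ 0.001 -0.001 -1.   ] j7 -1.36
```

View pics/c3.png

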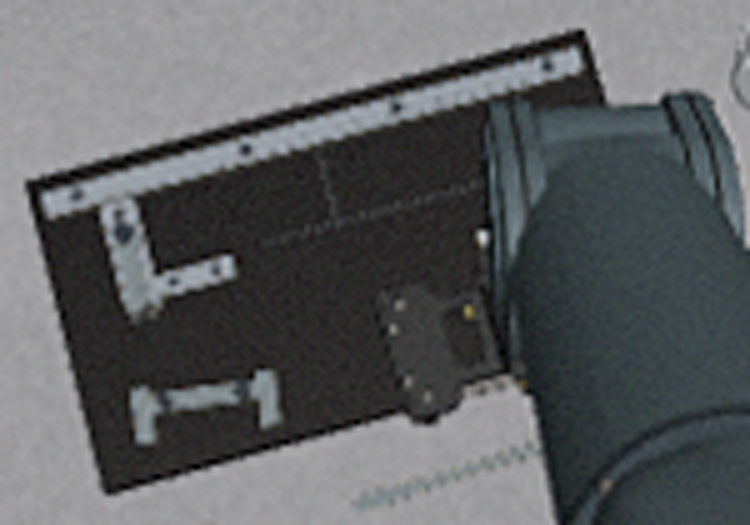

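The picture shows the fingers in front of the tile. The tile's corner is still at crop (482,237), so it hasn't moved, and the rest is unchanged. Next I'll lower and push towards the rail.

Request:
apply_moves(moves=[{"x":0.0075,"y":0,"z":0,"twist":0,"claw":-1},{"x":0,"y":0,"z":-0.005,"twist":0,"claw":-1},{"x":0,"y":0,"z":-0.005,"twist":0,"claw":-1},{"x":0,"y":0,"z":-0.005,"twist":0,"claw":-1},{"x":0,"y":0,"z":-0.005,"twist":0,"claw":-1},{"x":0,"y":0,"z":-0.005,"twist":0,"claw":-1},{"x":0,"y":0,"z":-0.005,"twist":0,"claw":-1},{"x":0,"y":0,"z":-0.006,"twist":0,"claw":-1},{"x":0,"y":0,"z":-0.006,"twist":0,"claw":-1},{"x":0,"y":0,"z":-0.006,"twist":0,"claw":-1},{"x":0,"y":0,"z":-0.006,"twist":0,"claw":-1},{"x":0,"y":0,"z":-0.006,"twist":0,"claw":-1},{"x":0,"y":0,"z":-0.006,"twist":0,"claw":-1},{"x":0,"y":0,"z":-0.006,"twist":0,"claw":-1},{"x":0,"y":0,"z":-0.006,"twist":0,"claw":-1},{"x":0,"y":0,"z":-0.006,"twist":0,"claw":-1},{"x":0,"y":0,"z":-0.003,"twist":0,"claw":-1},{"x":0,"y":0,"z":0,"twist":0,"claw":-1}])

```text
clock: 4.65
eef_pos: [0.6073, -0.074, 0.0262]
eef_rot: [0.7, 0.1, -0.7, 0.1]
wrist_force: [1.0, -1.0, -0.3]
opening: 0.0002
```

```bash
python3 - <<'E'
from h import *
goto(12,-100,.027,90)
E
```

```text
board xy [  5.3 -99.8] z 0.0262 yaw -90.0 F [ 1.  -1.  -0.3] t 4.65 open 0.00020199885574000406
tool shift mm [-0.8  0.2 -6.7] twist 0.029366963184315864 toolx [ 0.001  0.    -1.   ] j7 -1.39
```

Now close the last few millimetres slowly and watch the force.

Request:
apply_moves(moves=[{"x":0,"y":0,"z":-0.002,"twist":0,"claw":-1},{"x":0,"y":0,"z":-0.002,"twist":0,"claw":-1},{"x":0,"y":0,"z":-0.001,"twist":0,"claw":-1},{"x":0,"y":0,"z":-0.001,"twist":0,"claw":-1}])

```text
clock: 5.05
eef_pos: [0.6124, -0.0727, 0.0262]
eef_rot: [-0.7, -0.1, 0.7, -0.1]
wrist_force: [-0.7, 0.1, 0.4]
opening: 0.0007
```

Request:
apply_moves(moves=[{"x":0,"y":0,"z":-0.001,"twist":0,"claw":-1},{"x":0,"y":0,"z":-0.001,"twist":0,"claw":-1}])

```text
clock: 5.25
eef_pos: [0.6129, -0.0725, 0.026]
eef_rot: [-0.699, -0.1, 0.701, -0.1]
wrist_force: [-6.2, -1.7, 4.8]
opening: -0.0001
```

Request:
apply_moves(moves=[{"x":0,"y":0,"z":-0.001,"twist":0,"claw":-1},{"x":0,"y":0,"z":0,"twist":0,"claw":-1}])

```text
clock: 5.45
eef_pos: [0.6129, -0.0726, 0.0258]
eef_rot: [-0.698, -0.1, 0.702, -0.1]
wrist_force: [-6.9, -1.9, 5.6]
opening: 0.0003
```

```bash
python3 - <<'E'
from h import *
goto(12,-100,.027,90)
E
```

```text
board xy [  11.1 -100. ] z 0.0258 yaw -90.0 F [-6.9 -1.9  5.6] t 5.45 open 0.00027473781499363524
tool shift mm [-1.2 -0.  -0.9] twist -0.017720678558191594 toolx [-0.005 -0.001 -1.   ] j7 -1.39
```

```bash
python3 - <<'E'
from h import *
for z in (.04,.06,.08,.1): print(z,ray("top",[[419/1.5625,180/1.5625],[578/1.5625,187/1.5625]],z)[:,:2].round(3).tolist(),ray("scene",[[262/1.5625,378/1.5625],[165/1.5625,253/1.5625]],z)[:,:2].round(3).tolist())
E
```

```text
0.04 [[0.768, -0.047], [0.758, -0.346]] [[0.76, -0.056], [0.739, -0.372]]
0.06 [[0.76, -0.047], [0.751, -0.34]] [[0.764, -0.043], [0.744, -0.349]]
0.08 [[0.752, -0.046], [0.743, -0.335]] [[0.768, -0.029], [0.749, -0.326]]
0.1 [[0.745, -0.046], [0.736, -0.329]] [[0.772, -0.016], [0.754, -0.303]]
```

Request:
apply_moves(moves=[{"x":0,"y":0,"z":0.004,"twist":0,"claw":-1},{"x":0,"y":0,"z":0.008,"twist":0,"claw":-1},{"x":-0.02,"y":0,"z":0.01,"twist":0,"claw":-1},{"x":-0.04,"y":0,"z":0.01,"twist":0,"claw":-1},{"x":-0.03,"y":0,"z":0,"twist":0,"claw":-1},{"x":0,"y":0,"z":0,"twist":0,"claw":-1}])

```text
clock: 6.05
eef_pos: [0.5875, -0.0812, 0.1206]
eef_rot: [0.703, 0.099, -0.697, 0.1]
wrist_force: [-0.2, 0.1, 0.2]
opening: 0.0004
```

Request:
apply_moves(moves=[{"x":0,"y":0.017,"z":-0.021,"twist":-8.2,"claw":-1},{"x":0,"y":0,"z":0,"twist":-8.2,"claw":-1},{"x":0,"y":0,"z":0,"twist":-8.2,"claw":-1},{"x":0,"y":0,"z":0,"twist":-8.2,"claw":-1},{"x":0,"y":0,"z":0,"twist":-8.2,"claw":-1},{"x":0,"y":0,"z":0,"twist":-8.2,"claw":-1},{"x":0,"y":0,"z":0,"twist":-8.2,"claw":-1},{"x":0,"y":0,"z":0,"twist":-8.2,"claw":-1},{"x":0,"y":0,"z":0,"twist":-8.2,"claw":-1},{"x":0,"y":0,"z":0,"twist":-8.2,"claw":-1},{"x":0,"y":0,"z":0,"twist":-8.0,"claw":-1},{"x":0,"y":0,"z":0,"twist":0,"claw":-1}])

```text
clock: 7.25
eef_pos: [0.6091, -0.0912, 0.1153]
eef_rot: [0.424, 0.566, -0.424, 0.565]
wrist_force: [-0.4, -0.2, -0.7]
opening: 0.0007
```

```bash
python3 - <<'E'
from h import *
goto(43,-150,.027,0)
im=viewer.camera("scene");np.save("pics/s4.npy",im)
cv2.imwrite("pics/c4.png",cv2.resize(im[160:290,165:345,::-1],None,fx=4,fy=4,interpolation=cv2.INTER_CUBIC))
print(proj("scene",[np.r_[b2w(x,y),.032] for x,y in((21,-130),(21,-70),(66,-70),(66,-130))]).round(1).tolist())
E
```

```text
board xy [   2.3 -116.8] z 0.1153 yaw 0.1 F [-0.4 -0.2 -0.7] t 7.25 open 0.0006770143841107489
tool shift mm [88.3 40.7 33.3] twist 0.07137338924455605 toolx [-0.001  0.001 -1.   ] j7 -0.01
[[203.1, 201.0], [223.8, 211.1], [212.8, 224.8], [191.7, 214.0]]
```

View pics/c4.png

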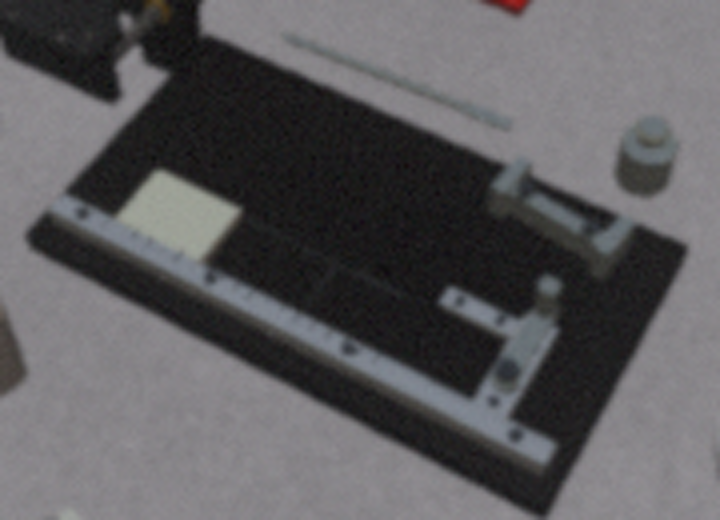

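The picture shows the tile lying square against the rail. Its near corners are at crop (155,168) and (242,210), which puts its centre at about y = -98. Next I'll go behind its -y end.

Request:
apply_moves(moves=[{"x":0,"y":0.02,"z":0.0155,"twist":0,"claw":-1},{"x":0,"y":0.02,"z":0.0155,"twist":0,"claw":-1},{"x":0,"y":0,"z":0,"twist":0,"claw":-1},{"x":0.035,"y":0,"z":0,"twist":0,"claw":-1},{"x":0.03,"y":0,"z":0,"twist":0,"claw":-1},{"x":0.012,"y":0,"z":0,"twist":0,"claw":-1},{"x":0,"y":0,"z":0,"twist":0,"claw":-1},{"x":0,"y":0,"z":0,"twist":0,"claw":-1}])

```text
clock: 8.1
eef_pos: [0.6572, -0.1095, 0.0402]
eef_rot: [0.425, 0.565, -0.424, 0.566]
wrist_force: [0.3, -0.4, 0.0]
opening: 0.0001
```

```bash
python3 - <<'E'
from h import *
goto(42.5,41,.027,0)
E
```

```text
board xy [  43.3 -147.8] z 0.0402 yaw -0.0 F [ 0.3 -0.4  0. ] t 8.1 open 0.00012352041223816077
tool shift mm [  13.2   -0.9 -188.8] twist -0.02558003963370936 toolx [ 0.001  0.    -1.   ] j7 -0.0
```

Request:
apply_moves(moves=[{"x":0.012,"y":-0.001,"z":0,"twist":0,"claw":-1},{"x":0,"y":0,"z":-0.004,"twist":0,"claw":-1},{"x":0,"y":0,"z":-0.004,"twist":0,"claw":-1},{"x":0,"y":0,"z":-0.004,"twist":0,"claw":-1},{"x":0,"y":0,"z":-0.006,"twist":0,"claw":-1},{"x":0,"y":0,"z":-0.006,"twist":0,"claw":-1},{"x":0,"y":0,"z":-0.006,"twist":0,"claw":-1},{"x":0,"y":0,"z":-0.006,"twist":0,"claw":-1},{"x":0,"y":0,"z":-0.006,"twist":0,"claw":-1},{"x":0,"y":0,"z":-0.006,"twist":0,"claw":-1},{"x":0,"y":0,"z":-0.006,"twist":0,"claw":-1},{"x":0,"y":0,"z":-0.006,"twist":0,"claw":-1},{"x":0,"y":0,"z":-0.006,"twist":0,"claw":-1},{"x":0,"y":0,"z":-0.006,"twist":0,"claw":-1},{"x":0,"y":0,"z":-0.006,"twist":0,"claw":-1},{"x":0,"y":0,"z":-0.006,"twist":0,"claw":-1},{"x":0,"y":0,"z":-0.006,"twist":0,"claw":-1},{"x":0,"y":0,"z":-0.006,"twist":0,"claw":-1},{"x":0,"y":0,"z":-0.006,"twist":0,"claw":-1},{"x":0,"y":0,"z":0,"twist":0,"claw":-1}])

```text
clock: 10.1
eef_pos: [0.6267, -0.0106, 0.0272]
eef_rot: [0.424, 0.566, -0.424, 0.566]
wrist_force: [0.9, -0.3, -0.6]
opening: 0.0001
```

```bash
python3 - <<'E'
from h import *
goto(42.5,41,.027,0)
im=viewer.camera("scene");np.save("pics/s5.npy",im)
cv2.imwrite("pics/c5.png",cv2.resize(im[160:290,165:345,::-1],None,fx=4,fy=4,interpolation=cv2.INTER_CUBIC))
E
```

```text
board xy [ 41.7 -44.3] z 0.0272 yaw 0.1 F [ 0.9 -0.3 -0.6] t 10.1 open 0.00014541295135884254
tool shift mm [  0.3   0.9 -85.3] twist 0.10215202978854165 toolx [-0.     0.001 -1.   ] j7 -0.19
```

View pics/c5.png

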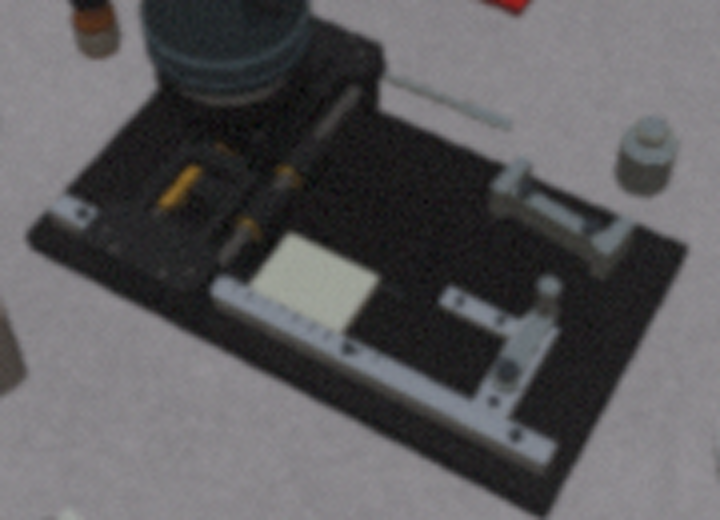

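The picture shows the tile still flush on the rail, with its leading corner at crop (380,278) and aimed between the rail and the cheek. I'll continue the push.

Request:
apply_moves(moves=[{"x":0,"y":0,"z":-0.006,"twist":0,"claw":-1},{"x":0,"y":0,"z":-0.006,"twist":0,"claw":-1},{"x":0,"y":0,"z":-0.006,"twist":0,"claw":-1},{"x":0,"y":0,"z":-0.006,"twist":0,"claw":-1},{"x":0,"y":0,"z":-0.006,"twist":0,"claw":-1},{"x":0,"y":0,"z":-0.006,"twist":0,"claw":-1},{"x":0,"y":0,"z":-0.006,"twist":0,"claw":-1},{"x":0,"y":0,"z":-0.006,"twist":0,"claw":-1},{"x":0,"y":0,"z":-0.006,"twist":0,"claw":-1},{"x":0,"y":0,"z":-0.006,"twist":0,"claw":-1},{"x":0,"y":0,"z":-0.006,"twist":0,"claw":-1},{"x":0,"y":0,"z":-0.006,"twist":0,"claw":-1},{"x":0,"y":0,"z":-0.006,"twist":0,"claw":-1},{"x":0,"y":0,"z":0,"twist":0,"claw":-1}])

```text
clock: 11.55
eef_pos: [0.605, 0.0642, 0.0273]
eef_rot: [0.424, 0.566, -0.424, 0.566]
wrist_force: [0.6, 0.1, -0.3]
opening: 0.0007
```

Request:
apply_moves(moves=[{"x":0,"y":0,"z":-0.0015,"twist":0,"claw":-1},{"x":0,"y":0,"z":-0.0015,"twist":0,"claw":-1},{"x":0,"y":0,"z":-0.0015,"twist":0,"claw":-1},{"x":0,"y":0,"z":0,"twist":0,"claw":-1}])

```text
clock: 11.95
eef_pos: [0.6041, 0.0672, 0.0272]
eef_rot: [0.424, 0.566, -0.424, 0.566]
wrist_force: [-0.4, -0.6, 0.4]
opening: 0.0006
```

Request:
apply_moves(moves=[{"x":0,"y":0,"z":-0.001,"twist":0,"claw":-1},{"x":0,"y":0,"z":-0.001,"twist":0,"claw":-1}])

```text
clock: 12.15
eef_pos: [0.6037, 0.0681, 0.0272]
eef_rot: [0.424, 0.565, -0.425, 0.566]
wrist_force: [0.6, -3.2, 0.7]
opening: 0.0006
```

Request:
apply_moves(moves=[{"x":0,"y":0,"z":-0.001,"twist":0,"claw":-1},{"x":0,"y":0,"z":0,"twist":0,"claw":-1}])

```text
clock: 12.35
eef_pos: [0.6037, 0.0682, 0.0272]
eef_rot: [0.424, 0.565, -0.425, 0.566]
wrist_force: [1.4, -4.7, 0.9]
opening: 0.0004
```

```bash
python3 - <<'E'
from h import *
goto(42.5,41,.027,0)
E
```

```text
board xy [41.6 37.8] z 0.0272 yaw -0.1 F [ 1.4 -4.7  0.9] t 12.35 open 0.0004059348718853165
tool shift mm [ 0.2  0.9 -3.2] twist -0.052488440776429 toolx [ 0.    -0.002 -1.   ] j7 -0.34
```

Request:
apply_moves(moves=[{"x":0,"y":0,"z":-0.001,"twist":0,"claw":-1},{"x":0,"y":0,"z":-0.001,"twist":0,"claw":-1},{"x":0,"y":0,"z":0,"twist":0,"claw":-1}])

```text
clock: 12.65
eef_pos: [0.6036, 0.0683, 0.0272]
eef_rot: [0.424, 0.564, -0.426, 0.566]
wrist_force: [3.0, -7.8, 0.6]
opening: 0.0004
```

```bash
python3 - <<'E'
from h import *
goto(42.5,41,.027,0)
im=viewer.camera("scene");np.save("pics/s6.npy",im)
cv2.imwrite("pics/c6.png",cv2.resize(im[210:285,235:325,::-1],None,fx=8,fy=8,interpolation=cv2.INTER_CUBIC))
E
```

```text
board xy [41.6 37.9] z 0.0272 yaw -0.1 F [ 3.  -7.8  0.6] t 12.65 open 0.00036685227595926063
tool shift mm [ 0.2  0.9 -3.1] twist -0.11721675975839219 toolx [ 0.001 -0.004 -1.   ] j7 -0.34
```

View pics/c6.png

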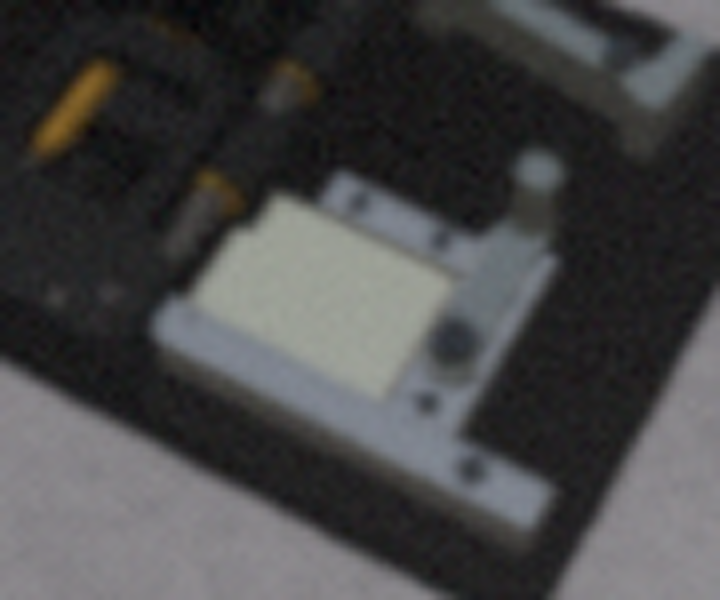

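The picture shows the tile in the nest, against the stop and flush along the rail, with its far corner at crop (385,400). The push is stalled at 8 N, and the keeper is still open with its pin at (540,170). Next I'll back off, raise and go to the pin.

Request:
apply_moves(moves=[{"x":0,"y":0,"z":0.004,"twist":0,"claw":-1},{"x":0,"y":0,"z":0.01,"twist":0,"claw":-1},{"x":-0.03,"y":0,"z":0.01,"twist":0,"claw":-1},{"x":-0.04,"y":0,"z":0,"twist":0,"claw":-1},{"x":-0.04,"y":0,"z":0,"twist":0,"claw":-1},{"x":0,"y":0,"z":0,"twist":-7.5,"claw":-1},{"x":0,"y":0,"z":0,"twist":-7.5,"claw":-1},{"x":0,"y":0,"z":0,"twist":-7.5,"claw":-1},{"x":0,"y":0,"z":0,"twist":-7.5,"claw":-1},{"x":0,"y":0,"z":0,"twist":-7.5,"claw":-1},{"x":0,"y":0,"z":0,"twist":-7.5,"claw":-1},{"x":0,"y":0,"z":0,"twist":0,"claw":-1},{"x":0,"y":0,"z":0,"twist":0,"claw":-1}])

```text
clock: 14.0
eef_pos: [0.6093, 0.0489, 0.1371]
eef_rot: [0.177, 0.685, -0.177, 0.684]
wrist_force: [0.8, 0.1, 0.1]
opening: 0.0008
```

```bash
python3 - <<'E'
from h import *
goto(-26,132,.05,45)
im=viewer.camera("scene");np.save("pics/s7.npy",im)
cv2.imwrite("pics/c7.png",cv2.resize(im[210:285,235:325,::-1],None,fx=8,fy=8,interpolation=cv2.INTER_CUBIC))
E
```

```text
board xy [41.6 17.7] z 0.1371 yaw 44.8 F [0.8 0.1 0.1] t 14.0 open 0.00080636849448036
tool shift mm [  87.2   32.6 -128.6] twist -0.17868823066646655 toolx [-0.     0.001 -1.   ] j7 0.46
```

View pics/c7.png

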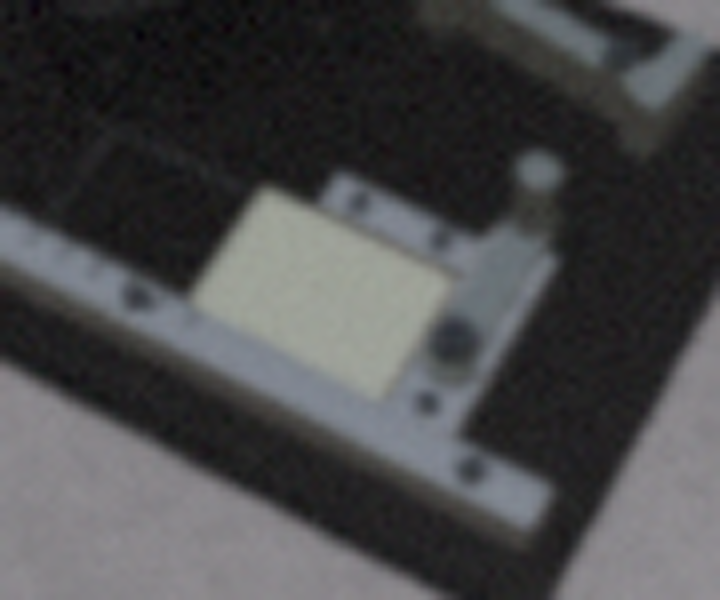

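The tile stayed home and square after I backed off: its corners are at crop (265,187), (452,283), (383,400) and (192,300). The keeper is still open. Next is the pin. I'll keep the TCP at z = 0.055, above the applicator's 52 mm top.

Request:
apply_moves(moves=[{"x":0,"y":0.009,"z":-0.031,"twist":0,"claw":-1},{"x":0,"y":0.009,"z":-0.031,"twist":0,"claw":-1},{"x":0,"y":0.009,"z":-0.031,"twist":0,"claw":-1},{"x":0,"y":0.009,"z":-0.031,"twist":0,"claw":-1},{"x":0,"y":0,"z":0,"twist":0,"claw":-1},{"x":0.03,"y":0,"z":0,"twist":0,"claw":-1},{"x":0.02,"y":0,"z":0,"twist":0,"claw":-1},{"x":0,"y":0,"z":0,"twist":0,"claw":-1},{"x":0,"y":0,"z":0,"twist":0,"claw":-1}])

```text
clock: 14.95
eef_pos: [0.5183, 0.14, 0.0875]
eef_rot: [0.176, 0.685, -0.176, 0.685]
wrist_force: [1.0, 0.9, 0.4]
opening: 0.0004
```

```bash
python3 - <<'E'
from h import *
goto(-20.5,131,.055,45)
im=viewer.camera("scene")
cv2.imwrite("pics/c8.png",cv2.resize(im[180:285,225:345,::-1],None,fx=6,fy=5.7,interpolation=cv2.INTER_CUBIC))
E
```

```text
board xy [-20.3 130.6] z 0.0875 yaw 44.9 F [1.  0.9 0.4] t 14.95 open 0.00038485355578132173
tool shift mm [32.5  0.2 -0.4] twist -0.05183747300776531 toolx [-0.  0. -1.] j7 0.18
```

View pics/c8.png

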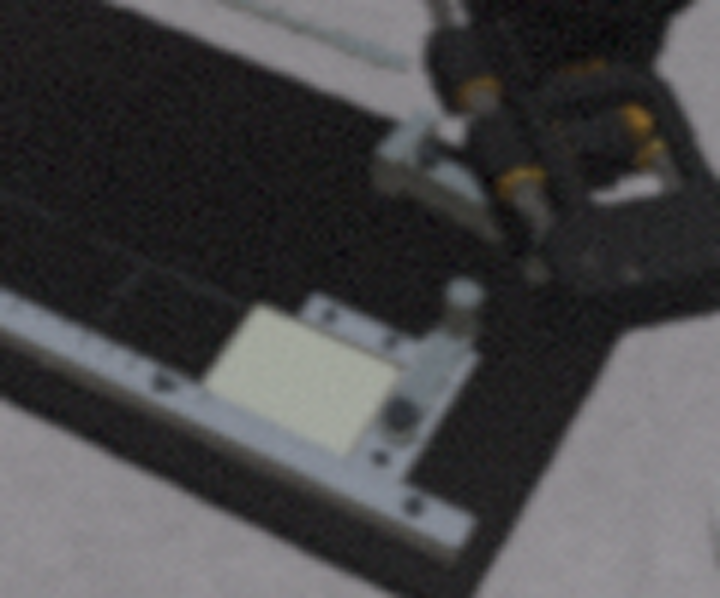

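The picture shows the fingertips at crop (535,265) beyond the pin at (463,295), with clear space beneath. I'll descend and push.

Request:
apply_moves(moves=[{"x":0.02,"y":0,"z":0,"twist":0,"claw":-1},{"x":0.0125,"y":0,"z":0,"twist":0,"claw":-1},{"x":0,"y":0,"z":0,"twist":0,"claw":-1},{"x":0,"y":0,"z":0.004,"twist":0,"claw":-1},{"x":0,"y":0,"z":0.004,"twist":0,"claw":-1},{"x":0,"y":0,"z":0.004,"twist":0,"claw":-1},{"x":0,"y":0,"z":0.004,"twist":0,"claw":-1},{"x":0,"y":0,"z":0.004,"twist":0,"claw":-1},{"x":0,"y":0,"z":0,"twist":0,"claw":-1}])

```text
clock: 15.9
eef_pos: [0.5366, 0.1298, 0.0548]
eef_rot: [0.176, 0.684, -0.176, 0.685]
wrist_force: [-0.9, -0.9, -0.0]
opening: 0.0004
```

Request:
apply_moves(moves=[{"x":0,"y":0,"z":0.004,"twist":0,"claw":-1},{"x":0,"y":0,"z":0.004,"twist":0,"claw":-1},{"x":0,"y":0,"z":0.004,"twist":0,"claw":-1},{"x":0,"y":0,"z":0.004,"twist":0,"claw":-1},{"x":0,"y":0,"z":0.004,"twist":0,"claw":-1},{"x":0,"y":0,"z":0.004,"twist":0,"claw":-1},{"x":0,"y":0,"z":0.004,"twist":0,"claw":-1},{"x":0,"y":0,"z":0.004,"twist":0,"claw":-1},{"x":0,"y":0,"z":0.004,"twist":0,"claw":-1},{"x":0,"y":0,"z":0.004,"twist":0,"claw":-1},{"x":0,"y":0,"z":0.002,"twist":0,"claw":-1},{"x":0,"y":0,"z":0,"twist":0,"claw":-1}])

```text
clock: 17.1
eef_pos: [0.5727, 0.11, 0.0547]
eef_rot: [0.176, 0.685, -0.176, 0.685]
wrist_force: [-0.4, -0.6, -0.2]
opening: 0.0007
```

```bash
python3 - <<'E'
from h import *
goto(31,84,.055,45)
im=viewer.camera("scene")
cv2.imwrite("pics/c9.png",cv2.resize(im[180:285,225:345,::-1],None,fx=6,fy=5.7,interpolation=cv2.INTER_CUBIC))
E
```

```text
board xy [23.5 86.6] z 0.0547 yaw 45.0 F [-0.4 -0.6 -0.2] t 17.1 open 0.0006872703249506758
tool shift mm [-0.3  3.5  7.1] twist -0.004372917619335226 toolx [ 0. -0. -1.] j7 0.26
```

View pics/c9.png

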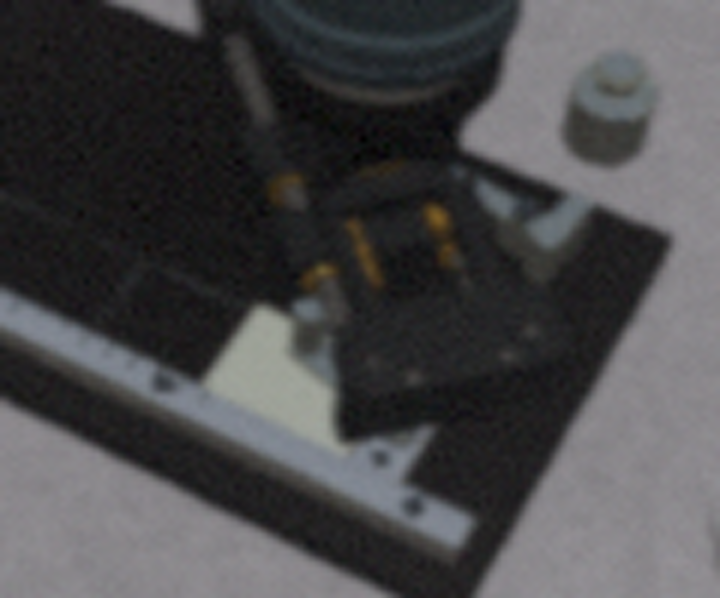

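The pin is at crop (310,315), about 60–70° round, with the tile undisturbed. I'll finish slowly.

Request:
apply_moves(moves=[{"x":0,"y":0,"z":0.002,"twist":0,"claw":-1},{"x":0,"y":0,"z":0.002,"twist":0,"claw":-1},{"x":0,"y":0,"z":0.002,"twist":0,"claw":-1},{"x":0,"y":0,"z":0.001,"twist":0,"claw":-1}])

```text
clock: 17.55
eef_pos: [0.5786, 0.1071, 0.0547]
eef_rot: [0.176, 0.685, -0.175, 0.685]
wrist_force: [-0.4, 2.4, 0.1]
opening: 0.0005
```

Request:
apply_moves(moves=[{"x":0,"y":0,"z":0.001,"twist":0,"claw":-1},{"x":0,"y":0,"z":0.001,"twist":0,"claw":-1},{"x":0,"y":0,"z":0.001,"twist":0,"claw":-1}])

```text
clock: 17.85
eef_pos: [0.5809, 0.1063, 0.0547]
eef_rot: [0.176, 0.685, -0.175, 0.685]
wrist_force: [-0.9, 5.7, -0.8]
opening: 0.0004
```

Request:
apply_moves(moves=[{"x":0,"y":0,"z":0.001,"twist":0,"claw":-1},{"x":0,"y":0,"z":0.001,"twist":0,"claw":-1}])

```text
clock: 18.05
eef_pos: [0.5815, 0.1063, 0.0546]
eef_rot: [0.176, 0.686, -0.175, 0.684]
wrist_force: [-6.2, 6.6, 3.1]
opening: 0.0009
```

```bash
python3 - <<'E'
from h import *
goto(31,84,.055,45)
E
```

```text
board xy [31.  80.5] z 0.0546 yaw 45.1 F [-6.2  6.6  3.1] t 18.05 open 0.0009363104105621908
tool shift mm [-0.4  2.5 -2.4] twist 0.09450096994119406 toolx [-0.002  0.002 -1.   ] j7 0.28
```

The force rises to 9 N as the arm stalls at the expected place, so the keeper is at its hard stop. Next I'll back off, raise, clear out and check.

Request:
apply_moves(moves=[{"x":0,"y":0,"z":-0.004,"twist":0,"claw":-1},{"x":0,"y":0,"z":-0.01,"twist":0,"claw":-1},{"x":-0.03,"y":0,"z":-0.005,"twist":0,"claw":-1},{"x":-0.04,"y":0,"z":0,"twist":0,"claw":-1},{"x":-0.04,"y":0,"z":0,"twist":0,"claw":-1},{"x":-0.04,"y":-0.02,"z":0,"twist":0,"claw":-1},{"x":0,"y":-0.04,"z":0,"twist":0,"claw":-1},{"x":0,"y":-0.04,"z":0,"twist":0,"claw":-1},{"x":0,"y":-0.04,"z":0,"twist":0,"claw":-1},{"x":0,"y":-0.04,"z":0,"twist":0,"claw":-1},{"x":0,"y":0,"z":0,"twist":0,"claw":-1},{"x":0,"y":0,"z":0,"twist":0,"claw":-1}])

```text
clock: 19.25
eef_pos: [0.4792, -0.0454, 0.2048]
eef_rot: [0.176, 0.685, -0.177, 0.685]
wrist_force: [0.2, 0.6, 1.1]
opening: 0.0002
```

```bash
python3 - <<'E'
from h import *
goto(0,0,.3,45)
a=viewer.camera("scene");b=viewer.camera("top")
A=cv2.resize(a[185:285,165:325,::-1],(800,400),interpolation=cv2.INTER_CUBIC) if 0 else cv2.resize(a[195:280,235:325,::-1],(630,595),interpolation=cv2.INTER_CUBIC)
cv2.imwrite("pics/f.png",A)
for n,im in(("scene",a),("top",b)):
  d=cv2.absdiff(im,np.load(f"pics/{n}0.npy")).max(2); m=(cv2.medianBlur(d,5)>45).astype(np.uint8)
  k,_,st,_=cv2.connectedComponentsWithStats(m); print(n,[s.tolist() for s in st[1:] if s[4]>15])
E
```

```text
board xy [-109.7  -36.6] z 0.2048 yaw 44.9 F [0.2 0.6 1.1] t 19.25 open 0.00018292108636790844
tool shift mm [-95.3 103.4  51.5] twist -0.14936439935414114 toolx [ 0.    -0.001 -1.   ] j7 0.68
scene [[238, 6, 60, 125, 5007], [392, 15, 7, 8, 41], [212, 180, 29, 22, 387], [259, 233, 32, 26, 487]]
top [[235, 141, 193, 243, 18409], [202, 164, 24, 20, 331], [486, 310, 26, 39, 736]]
```

View pics/f.png

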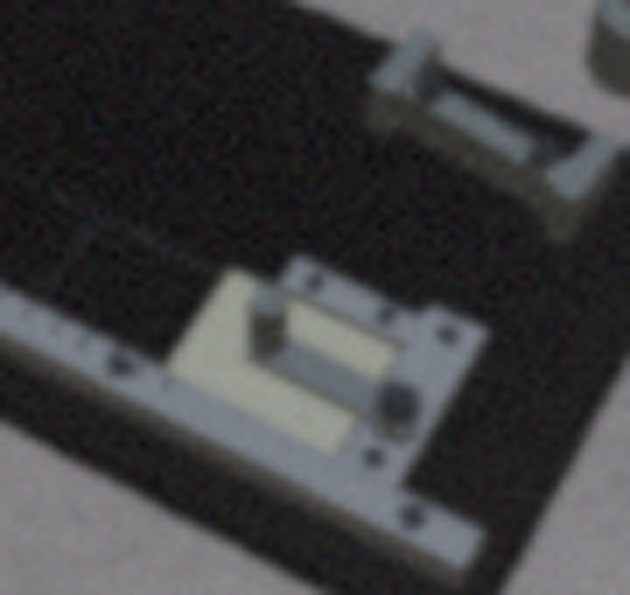

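The final picture shows the tile square against the rail and stop. The keeper arm runs from crop (400,405) to (268,340), parallel to the rail and over the tile. The picture differences show change only at the tile, the keeper and the robot itself. I'm handing in.

```bash
python3 -c "
from station import workorder
print(workorder.close_job())"
```

```text
the job is handed in; nothing more can be done
None
```

The tile is home in the corner nest and the keeper is closed over it. I handed the job in at about 19 s of the 64 s allowed.

**What I did:** With the fingers shut, I pushed the white tile flat onto the rail, stalling at about 7 N. I slid it along the rail to the end stop, stalling at about 8 N. Then I pushed the keeper's pin round to its hard stop at about 9 N and moved the arm clear.

**Last checks:**
- **Tile and keeper:** The final picture shows the tile square against both rail and stop. The keeper arm lies parallel to the rail, over the tile.
- **Other objects:** Before-and-after differences in the scene camera show change only at the tile, the keeper and the arm. In the top camera, the raised arm hid part of the board.
- **Disagreement:** The tile stalled about 3 mm short in y of where my camera-based board frame put the end stop. I put this down to calibration and finger-size error, because the close-up showed the tile against the stop.

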